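Shut the tilt-out pantry bin and snap its over-centre latch

ROBOT

A 7-joint arm with a two-finger parallel gripper is mounted at the origin on the work surface. World frame = base frame: x ahead of the robot, y to its left, z up, the work surface at z = 0. Lengths are in m, angles in rad, forces in N, time in s.
With the tool pointing down it reaches from about 0.4 to 0.875 m from the base axis. Payload 19.3 kg.
Tool frame: the origin (TCP) lies at the very end of the fingers, on their centre line; the grasp point (between the pads) lies bot.pinch_z behind it (bot.pinch_z is the distance from the TCP to the grasp point, in m); z points along the fingers, y is the line along which they close (so a half turn about z gives the same grasp; the last joint's range is limited). The gripper opens to 85 mm and grips with 20 to 120 N. Pads are 22 mm wide; open, the fingers measure 114 mm over their backs; the gripper's body (76 mm by 85 mm) begins 54 mm behind the grasp point. The pads swing forward as they close: fully open they stand 13 mm farther back than shut.
Start: joints at [-1.335, 0.521, -0.036, 1.599, 0.021, 1.021, -0.113], TCP at [0.188, 0.596, 0.231] pointing down, gripper open.
Joint ranges: [-2.91, 2.91], [-0.3, 2.13], [-1.5, 1.42], [0.17, 2.43], [-1.26, 4.41], [0.16, 1.93], [-2.52, 2.52]. Speed limits (rad/s): [1.89, 1.89, 2.39, 2.39, 3.01, 3.01, 3.01].

INTERFACE

Orientations are given as [roll, pitch, yaw] about the fixed x, y, z axes, in that order (R = Rz(yaw) Ry(pitch) Rx(roll)).
In Python, from workcell import bot, grab_frame, ticket gives the robot as it stands.
- The arm moves only by the tool arm_command, never from a script. Its argument "commands" is a list of rows, each a list of 3 entries, a list of its own where there are three numbers: the shift along the world's x, y, z in mm, then the turn about the world's z in rad, then the gripper command: -1 is fully open, 1 is shut, values between are in proportion. In form: [[[tx, ty, tz], roll, fingers], ...]. A call has 1 to 20 rows; each row shifts and turns the commanded pose from where the row before left it; what a row does not reach is not made up. A row lasts 1/10 s, in which the tool goes at most 50 mm and 8.59 degrees, less where a joint would pass 70% of its speed; a pose out of reach is approached as far as the arm can. A call with a gripper value outside its range is refused whole. The fingers move at their own pace and stop on an object; "newtons" is the grip in N (left out, the last holds). Time passes only in rows, so rows that do not move let the fingers close. It gives the time, the measured TCP pose, the force, the opening and the grip force at its end, in the units of the state.
- bot.observe(): the state, without advancing time (a new reading comes with each control period).
- grab_frame(name): name is "scene" or "top" or "wrist"; returns a dict with "image" (384x512x3 uint8, red, green, blue), "vertical_fov" (degrees; the focal length in pixels is half the picture's height over the tangent of half this angle, whatever the lens; pixels are square), "cx", "cy" (the principal point, pixels), "k1" (the pictures are not rectified: a ray, as slopes to the right and down, at radius r is drawn at 1 + k1 r^2 times it, then the intrinsics apply), "R" (3x3) and "t" (3): a world point X has camera coordinates R X + t. Camera axes: x right, y down, z forward; pixel columns grow to the right and rows downward; lengths in m; the calibration is good to about 2 mm. A picture is of the moment at which its call begins. There is no depth.
- ticket.job_done(): hands the job in; it is judged then, once.
The state is a dict: "clock": time; "qpos": joint angles; "qd": joint speeds; "joint_efforts": joint torques, N m; "position": TCP position; "tool_rot": TCP orientation; "force": force on the tool from outside, world axes, zero at the start; "moment": the same for the moment, N m; "grip_width": finger opening in m; "finger_force": force on a finger pad.
Only numpy, scipy, OpenCV 4.12 (cv2) and the standard library are available. Lean on these libraries where they do the work, as an engineer would, in place of code of your own. Each camera call takes 0.05 s, during which the arm holds its last target. There are 200 camera calls.

TASK

Push the tilt-out wooden bin fully shut, then push the red-tipped latch lever on top over its dead centre, towards the bin's front, so that it snaps over and stays there by itself. The lever is thin: feel the snap and stop, never lean on it against its end stop. Leave the bin shut and the other things on the shelf where they are.

Things in the scene. Friction and masses are not known exactly. Their poses are not given: they have to be found in the camera images.
- cabinet: Fixed light-wood carcass, 150 deep (x), 260 wide (y), 150 high, open at its front, which faces its own -x. Origin: centre of its underside, on the shelf; z up. On its top at x = -45, y = 0 stands the steel latch housing: a foot plate 50 x 56 x 4, two cheeks 26 long reaching 30 above the top at y = +-18, and behind them (x = -36 to 8) a spring block 14 high.
- bin (a joint): Tilt of the dark-wood bin in the cabinet's front, rad: 0 = fully shut (firm stop), grows as its top leans out to the cabinet's -x (at most 0.6). Level hinge along the cabinet's y at cabinet x = -75, z = 14. Stiff hinge: the bin stays where it is left; a push of about 3 to 8 N on the knob moves it.
- bin_knob (a point): Centre of the outer face of the round wooden pull knob (34 diameter) in the middle of the bin's front, 40 in front of the bin's face and 95 above the hinge (bin shut: cabinet x = -115, y = 0, z = 109). Its frame turns with the bin: x into the bin, z up along its front. Pushing it along +x shuts the bin.
- latch: Latch lever: flat bar 7 thick (its x), 22 wide (y; 26 at the red end), 105 long (z). Origin on its pivot (cabinet x = -45, y = 0, z = 170), z to the tip, y along the level pivot axis, parallel to cabinet y. A dark cam nose juts 39 below the pivot. It starts between 0.7 rad back (tip to cabinet +x) and 0.2 forward; the flip swings the tip to -x and down to a hard stop. Over 15 N on it bends it.
- latch_face (a point): Middle of the lever's +x face, 80 from the pivot, where to push; axes as the lever. Push: under 1 N at first, then a hump of 4 to 7 N from 0.6 rad before dead centre, zero at dead centre (anywhere from 0.85 to 1.35 rad forward of upright), where it snaps to the stop 0.08 rad further. An unseen adjuster, set anew each time, shifts hump, centre and stop: feel it. Let go early, it springs back.
- latch_tip (a point): Middle of the end face of the red tip of the lever, 105 from the pivot; same axes as the lever.
- corn_can: Bystander: closed can of corn, 76 diameter, 110 high. Origin: centre of its underside.
- jar: Bystander: short glass canning jar with snap lid, 90 diameter, 90 high. Origin: centre of its underside.
- funnel: Bystander: white plastic funnel standing mouth down, 104 diameter, 105 high. Origin: centre of its underside.
- lemon_squeezer: Bystander: stainless lemon squeezer lying flat, about 215 long (x), 68 wide, 38 high. Origin: under the middle of its length.

How it is judged:
By the outcome, as a careful person would: the job done as asked, in the order asked, and still so for the second after the job is handed in, with the robot touching nothing.
It also fails if it takes over 72 s, if anything falls off the work surface, if the arm or the gripper's body presses on something with over 40 N, if the wrist force passes 120 N, or if a joint passes its speed limit or range.

## Working session

There is one attempt and no reset: what is moved stays moved. The work goes in short steps, Python scripts to look and compute and a tool call to move; the robot and the scene stay as the last step left them, time stands still between calls to the robot, and variables do not carry over. Pictures are saved under pics/ and viewed, at most 10 in all, crops included, and the job is handed in when it is done.

Besides the shell and the picture viewer there is one more tool, called after "Request:" as a command line: name --argument value ..., lists and objects as JSON in quotes. arm_command: Moves the arm, as the interface text tells. Its arguments: {"type":"object","properties":{"commands":{"type":"array"},"newtons":{"type":"number"}},"required":["commands"]}

```bash
mkdir -p pics
cat > h.py <<'E'
import numpy as np, cv2, pickle
from workcell import bot, grab_frame, ticket
def grab(n,f):
    g=grab_frame(n); cv2.imwrite(f'pics/{f}.png',cv2.cvtColor(g['image'],cv2.COLOR_RGB2BGR)); pickle.dump(g,open(f'pics/{f}.pkl','wb')); return g
def load(f): return pickle.load(open(f'pics/{f}.pkl','rb'))
def K(g):
    f=192/np.tan(np.radians(g['vertical_fov'])/2); return np.array([[f,0,g['cx']],[0,f,g['cy']],[0,0,1]]),np.array([g['k1'],0,0,0.])
def ray(g,uv):
    k,d=K(g); p=cv2.undistortPoints(np.array([[uv]],float),k,d)[0,0]
    R=np.array(g['R']); return -R.T@np.array(g['t']), R.T@np.array([p[0],p[1],1])
def onz(g,uv,z):
    c,d=ray(g,uv); return c+d*(z-c[2])/d[2]
def tri(g1,a,g2,b):
    c,d=ray(g1,a);e,f=ray(g2,b); s=np.linalg.lstsq(np.c_[d,-f],e-c,rcond=None)[0]
    p,q=c+s[0]*d,e+s[1]*f; return (p+q)/2,np.linalg.norm(p-q)
def proj(g,X):
    k,d=K(g); R=np.array(g['R']); return cv2.projectPoints(np.array(X,float).reshape(-1,3),cv2.Rodrigues(R)[0],np.array(g['t'],float),k,d)[0][:,0]
E
python3 - <<'E'
from h import *
a=grab('scene','s0')['image'];b=grab('top','t0')['image'];grab('wrist','w0')
for n in('s0','t0'):
    g=load(n);print(n,-np.array(g['R']).T@g['t'],g['vertical_fov'])
print(bot.observe(),bot.pinch_z)
E
```

```text
s0 [ 0.97530127 -0.6079988   1.2494381 ] 42.55352374959857
t0 [ 0.35502234 -0.00827     1.22671129] 43.305283527303786
{'clock': 0.15, 'qpos': array([-1.33521276,  0.52185542, -0.03635682,  1.59985387,  0.02119545,
        1.0210964 , -0.11278955]), 'qd': array([-0.00122667, -0.00115906,  0.00077879, -0.0028272 ,  0.00071123,
        0.00142006,  0.00091341]), 'joint_efforts': array([ 2.41825044e-03, -9.27386928e+01,  1.98073246e+00, -3.70058370e+01,
        1.79237901e-02,  6.37697900e-03,  4.47200421e-06]), 'position': array([0.18808714, 0.59577317, 0.23087943]), 'tool_rot': array([-3.14076486e+00,  3.63391956e-05,  2.83582992e+00]), 'force': array([0.26661531, 0.53130201, 0.21635431]), 'moment': array([-0.01122352, -0.01264393, -0.04751657]), 'finger_force': 0.0, 'grip_width': 0.08535429070475659} 0.0187
```

View pics/s0.png

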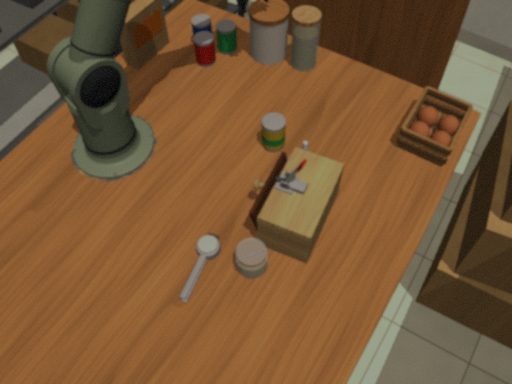

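View pics/t0.png

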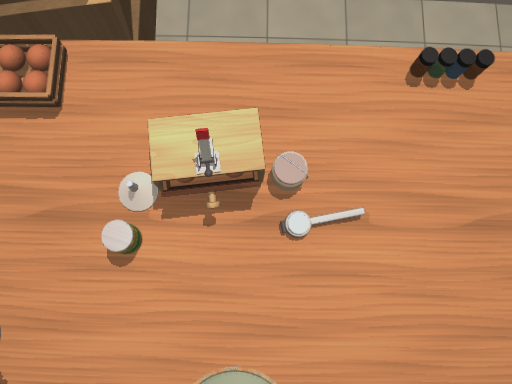

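The scene shows the cabinet facing the robot: bin tilted out, knob near top-view (212,200), red lever tip near (203,134). The jar is to its right, the funnel and can to its left, and the squeezer in front on the right.

Run:
```python
from h import *
s=cv2.imread('pics/s0.png');t=cv2.imread('pics/t0.png')
A=cv2.resize(t[95:220,110:270],None,fx=4.8,fy=4.8,interpolation=cv2.INTER_CUBIC)
B=cv2.resize(s[130:260,230:350],None,fx=4.6,fy=4.6,interpolation=cv2.INTER_CUBIC)
cv2.imwrite('pics/tc.png',A);cv2.imwrite('pics/sc.png',B)
g=load('t0')
# cabinet top colour mask
hsv=cv2.cvtColor(t,cv2.COLOR_BGR2HSV)
print('hsv top',hsv[125,235],hsv[150,170],'table',hsv[250,250],'red',hsv[133,203])
m=((hsv[...,0]>19)&(hsv[...,0]<32)&(hsv[...,1]>70)&(hsv[...,2]>110)).astype(np.uint8)
m=cv2.morphologyEx(m,cv2.MORPH_OPEN,np.ones((3,3)))
c=max(cv2.findContours(m,0,2)[0],key=cv2.contourArea);r=cv2.minAreaRect(c);print(r)
bx=np.array([onz(g,p,.15) for p in cv2.boxPoints(r)]);print(bx.round(4),bx.mean(0), np.linalg.norm(np.diff(bx,axis=0),axis=1))
for n in('t0','s0'):
    im=cv2.imread(f'pics/{n}.png');h=cv2.cvtColor(im,cv2.COLOR_BGR2HSV)
    m=(((h[...,0]<5)|(h[...,0]>174))&(h[...,1]>180)&(h[...,2]>80)).astype(np.uint8)
    nn,_,st,ce=cv2.connectedComponentsWithStats(m)
    print(n,[(st[i].tolist(),ce[i].round(1).tolist()) for i in range(1,nn) if st[i,4]>8])
for n,p,z in(('jar',(290,170),.09),('can',(118,236),.11),('funnel',(138,192),.0),('sqA',(298,224),.03),('sqB',(363,212),.02)):print(n,onz(g,p,z).round(3))
```

```text
hsv top [ 20 104 213] [ 21 100 214] table [ 12 146 197] red [  0 184 125]
((204.61447143554688, 136.18438720703125), (46.29273986816406, 111.36592864990234), 83.36748504638672)
[[ 0.7176  0.222   0.15  ]
 [ 0.7547 -0.0359  0.15  ]
 [ 0.6435 -0.05    0.15  ]
 [ 0.6075  0.2029  0.15  ]] [0.68085403 0.08473481 0.15      ] [0.26057885 0.11209874 0.25540905]
t0 [([196, 128, 12, 11, 107], [201.7, 132.9])]
s0 [([198, 44, 17, 21, 250], [206.3, 54.5]), ([300, 161, 5, 6, 11], [302.2, 163.6])]
jar [ 0.618 -0.119  0.09 ]
can [0.448 0.281 0.11 ]
funnel [0.572 0.265 0.   ]
sqA [ 0.495 -0.145  0.03 ]
sqB [ 0.53  -0.312  0.02 ]
```

View pics/tc.png

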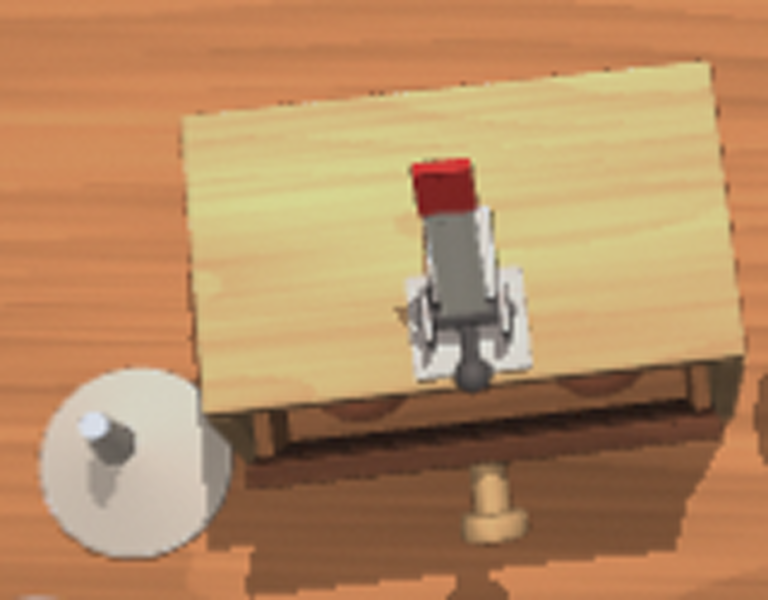

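View pics/sc.png

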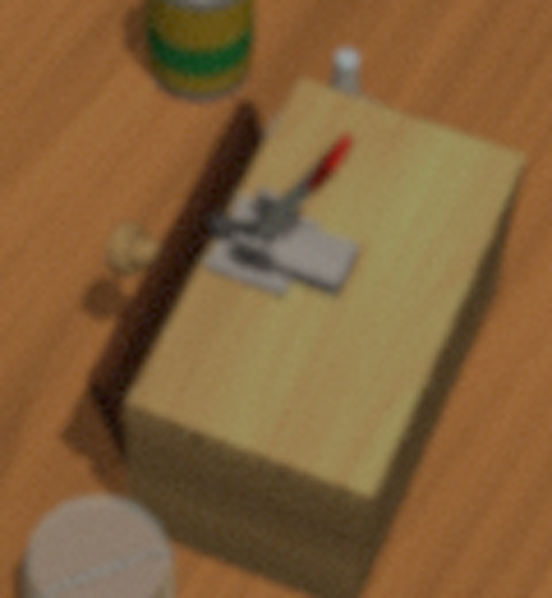

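Run:
```python
from h import *
g=load('t0');s=load('s0')
tc=lambda p:(p[0]/4.8+110-.4,p[1]/4.8+95-.4); sc=lambda p:(p[0]/4.6+230-.4,p[1]/4.6+130-.4)
C=np.array([onz(g,tc(p),.15) for p in((183,117),(710,62),(743,355),(203,413))])
c=C.mean(0)[:2]; y=(C[0]-C[1]+C[3]-C[2])[:2]; yaw=np.arctan2(-y[0],y[1])
print(C.round(4),'centre',c,'yaw',yaw)
ex=np.array([np.cos(yaw),np.sin(yaw)]);ey=np.array([-ex[1],ex[0]])
loc=lambda P:np.r_[(P[:2]-c)@ex,(P[:2]-c)@ey,P[2]]
for n,a,b in(('knob',(494,528),(122,262)),('redtip',(440,163),(348,138)),('binR',(725,425),(100,385)),('nose',(474,372),(215,223))):
    P,e=tri(g,tc(a),s,sc(b));print(n,P.round(4),e.round(4),'cab',loc(P).round(4))
piv=np.r_[c-.045*ex,.17]
for n,x,z in(('pivot',-.045,.17),('knobshut',-.115,.109)):print(n,c+x*ex,z)
for th in(.1,.2,.3,.4):
    x=-.075-.04*np.cos(th)-.095*np.sin(th);z=.014+.095*np.cos(th)-.04*np.sin(th)
    P=np.r_[c+x*ex,z];print(th,P.round(3),proj(g,P).round(1),proj(s,P).round(1))
print('seen',tc((494,528)),sc((122,262)))
```

```text
[[ 0.7192  0.2195  0.15  ]
 [ 0.7529 -0.0366  0.15  ]
 [ 0.6063 -0.0546  0.15  ]
 [ 0.5724  0.201   0.15  ]] centre [0.6627128  0.08233969] yaw 0.13126024161582686
knob [0.5294 0.064  0.083 ] 0.0037 cab [-0.1346 -0.0007  0.083 ]
redtip [0.6607 0.0835 0.2746] 0.0055 cab [-0.0018  0.0014  0.2746]
binR [ 0.5788 -0.0453  0.1274] 0.006 cab [-0.0999 -0.1155  0.1274]
nose [0.5912 0.0709 0.162 ] 0.0034 cab [-0.0723 -0.002   0.162 ]
pivot [0.6180999  0.07644993] 0.17
knobshut [0.54870206 0.06728807] 0.109
0.1 [0.539 0.066 0.105] [[211.8 199.5]] [[260.  183.1]]
0.2 [0.531 0.065 0.099] [[212.3 203.5]] [[257.2 183.1]]
0.3 [0.523 0.064 0.093] [[212.8 207.3]] [[254.7 183.4]]
0.4 [0.515 0.063 0.086] [[213.3 210.9]] [[252.3 183.9]]
seen (212.51666666666668, 204.6) (256.12173913043483, 186.55652173913043)
```

The cabinet is at (0.663, 0.082) with yaw 0.13. The bin is tilted about 0.23 rad, and the lever leans back about 0.4 rad. Next I go in front of the knob with the gripper shut.

Request:
arm_command --commands '[[[15, -27, 0], 0.022, 1], [[15, -27, 0], 0.022, 1], [[15, -27, 0], 0.022, 1], [[15, -27, 0], 0.022, 1], [[15, -27, 0], 0.022, 1], [[15, -27, 0], 0.022, 1], [[15, -27, 0], 0.022, 1], [[15, -27, 0], 0.022, 1], [[15, -27, 0], 0.022, 1], [[15, -27, 0], 0.022, 1], [[15, -27, 0], 0.022, 1], [[15, -27, 0], 0.022, 1], [[15, -27, 0], 0.022, 1], [[15, -27, 0], 0.022, 1], [[15, -27, 0], 0.022, 1], [[15, -27, 0], 0.022, 1], [[15, -27, 0], 0.022, 1], [[15, -27, 0], 0.022, 1], [[15, -27, 0], 0.022, 1], [[12, -26, 0], 0.02, 1]]' --newtons 60

```text
clock: 2.15
position: [0.4857, 0.0557, 0.2312]
tool_rot: [-3.142, -0.0, -3.009]
force: [0.1, 0.6, 0.9]
grip_width: 0.0001
finger_force: 0.0
```

Request:
arm_command --commands '[[[0, 1, -25], 0, 1], [[0, 1, -25], 0, 1], [[0, 1, -25], 0, 1], [[0, 1, -25], 0, 1], [[0, 0, -25], 0, 1], [[0, 0, -18], 0, 1], [[0, 0, 0], 0, 1], [[5, 1, 0], 0, 1], [[5, 1, 0], 0, 1], [[5, 0, 0], 0, 1], [[5, 1, 0], 0, 1], [[3, 0, 0], 0, 1], [[3, 1, 0], 0, 1]]'

```text
clock: 3.45
position: [0.5108, 0.0647, 0.0883]
tool_rot: [-3.141, -0.001, -3.01]
force: [-5.2, -1.6, 3.1]
grip_width: 0.0002
finger_force: 2.5
```

Run:
```python
from h import *
s=grab('scene','s1')['image'];t=grab('top','t1')['image']
A=cv2.resize(s[90:260,200:350],None,fx=3.4,fy=3.4,interpolation=cv2.INTER_CUBIC)
cv2.imwrite('pics/c1.png',cv2.cvtColor(A,cv2.COLOR_RGB2BGR))
```

```text
(no output)
```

View pics/c1.png

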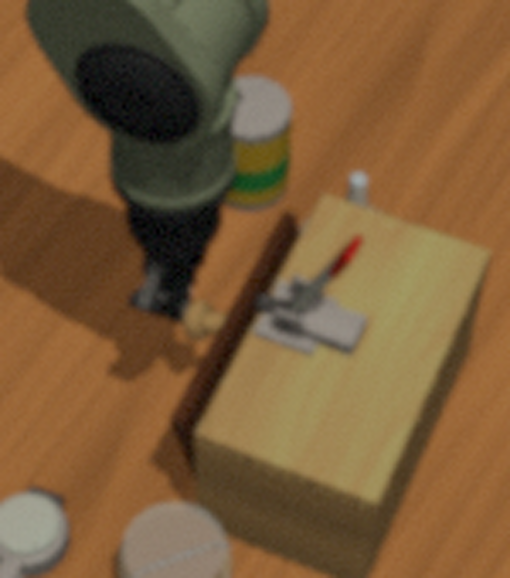

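The closed fingers touch the knob at crop (200,315) with about 5 N. Now I push the bin shut.

Request:
arm_command --commands '[[[2, 0.3, 1], 0, 1], [[2, 0.3, 1], 0, 1], [[2, 0.3, 1], 0, 1], [[2, 0.3, 1], 0, 1], [[2, 0.3, 1], 0, 1], [[2, 0.2, 1], 0, 1], [[0, 0, 0], 0, 1]]'

```text
clock: 4.25
position: [0.5237, 0.0669, 0.0944]
tool_rot: [3.142, 0.001, -3.009]
force: [-0.2, -0.1, 0.7]
grip_width: 0.0
finger_force: 0.2
```

Request:
arm_command --commands '[[[1, 0.1, 0.5], 0, 1], [[1, 0.1, 0.5], 0, 1], [[1, 0.1, 0.5], 0, 1], [[0, 0, 0], 0, 1]]'

```text
clock: 4.65
position: [0.5264, 0.0671, 0.0958]
tool_rot: [3.142, 0.0, -3.009]
force: [-0.8, 0.1, 0.4]
grip_width: -0.0
finger_force: 0.2
```

Request:
arm_command --commands '[[[1, 0.1, 0.4], 0, 1], [[1, 0.1, 0.4], 0, 1], [[1, 0.1, 0.4], 0, 1]]'

```text
clock: 4.95
position: [0.5292, 0.0674, 0.097]
tool_rot: [3.142, -0.0, -3.009]
force: [-2.5, 0.3, 1.4]
grip_width: -0.0002
finger_force: 0.9
```

Request:
arm_command --commands '[[[1, 0.1, 0.3], 0, 1], [[1, 0.1, 0.3], 0, 1]]'

```text
clock: 5.15
position: [0.5313, 0.0675, 0.0977]
tool_rot: [-3.142, 0.0, -3.01]
force: [-2.5, 0.6, 1.1]
grip_width: 0.0003
finger_force: 0.9
```

Request:
arm_command --commands '[[[1, 0.1, 0.3], 0, 1], [[1, 0.1, 0.3], 0, 1]]'

```text
clock: 5.35
position: [0.5333, 0.0676, 0.0982]
tool_rot: [-3.142, 0.0, -3.01]
force: [-2.3, -0.5, 0.9]
grip_width: -0.0003
finger_force: 0.9
```

Request:
arm_command --commands '[[[1, 0.1, 0.2], 0, 1], [[1, 0.1, 0.2], 0, 1]]'

```text
clock: 5.55
position: [0.5353, 0.0679, 0.0986]
tool_rot: [-3.142, 0.0, -3.009]
force: [-1.8, -0.1, 1.7]
grip_width: -0.0003
finger_force: 0.8
```

Request:
arm_command --commands '[[[1, 0.1, 0.2], 0, 1], [[1, 0.1, 0.2], 0, 1]]'

```text
clock: 5.75
position: [0.5373, 0.0681, 0.099]
tool_rot: [-3.142, -0.0, -3.009]
force: [-5.0, -0.9, 1.8]
grip_width: 0.0001
finger_force: 3.2
```

Request:
arm_command --commands '[[[1, 0.1, 0], 0, 1], [[1, 0.1, 0], 0, 1]]'

```text
clock: 5.95
position: [0.5373, 0.068, 0.0987]
tool_rot: [-3.142, -0.004, -3.009]
force: [-19.1, -0.5, 12.7]
grip_width: -0.0001
finger_force: 9.2
```

Run:
```python
from h import *
s=grab('scene','s2')['image'];t=grab('top','t2')['image']
A=cv2.resize(s[90:260,200:350],None,fx=3.4,fy=3.4,interpolation=cv2.INTER_CUBIC)
B=cv2.resize(t[95:220,190:275],(391,578),interpolation=cv2.INTER_CUBIC)*0+0
cv2.imwrite('pics/c2.png',cv2.cvtColor(A,cv2.COLOR_RGB2BGR))
print(bot.observe()['force'])
```

```text
[-14.43110858  -0.99245753   8.91766365]
```

View pics/c2.png

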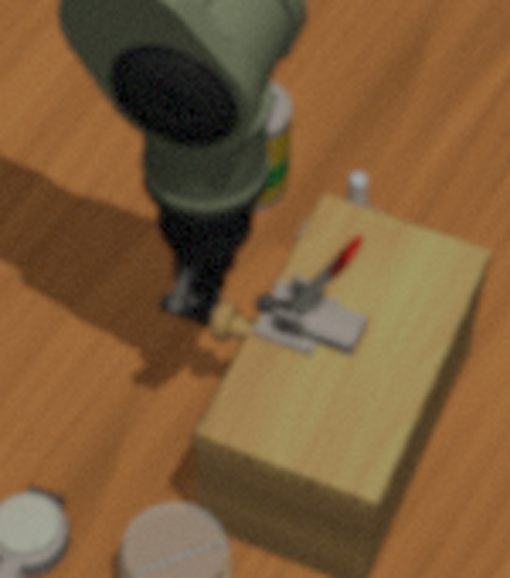

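The bin is at its firm stop (19 N, no more motion), and the picture shows its dark front gone behind the carcass edge. Next I back off, rise, and go over behind the lever.

Request:
arm_command --commands '[[[-25, -3, 0], 0, 1], [[-25, -3, 0], 0, 1], [[0, 0, 24], 0, 1], [[0, 0, 24], 0, 1], [[0, 0, 24], 0, 1], [[0, 0, 24], 0, 1], [[0, 0, 24], 0, 1], [[0, 0, 24], 0, 1], [[0, 0, 24], 0, 1], [[0, 0, 24], 0, 1], [[0, 0, 24], 0, 1], [[0, 0, 24], 0, 1], [[26, 3, 0], 0, 1], [[26, 3, 0], 0, 1], [[26, 3, 0], 0, 1], [[26, 3, 0], 0, 1], [[26, 3, 0], 0, 1], [[26, 3, 0], 0, 1], [[26, 3, 0], 0, 1], [[26, 3, 0], 0, 1]]'

```text
clock: 8.05
position: [0.6983, 0.0865, 0.3389]
tool_rot: [-3.142, 0.0, -3.009]
force: [-0.1, -0.0, -0.1]
grip_width: -0.0
finger_force: 0.0
```

Request:
arm_command --commands '[[[0, 0, 0], 0, 1], [[0, 0, 0], 0, 1]]'

```text
clock: 8.25
position: [0.6972, 0.0862, 0.3383]
tool_rot: [-3.141, -0.001, -3.01]
force: [-0.3, 0.6, 0.3]
grip_width: 0.0004
finger_force: 0.0
```

Run:
```python
from h import *
s=grab('scene','s3')['image']
A=cv2.resize(s[60:260,200:350],None,fx=2.9,fy=2.9,interpolation=cv2.INTER_CUBIC)
cv2.imwrite('pics/c3.png',cv2.cvtColor(A,cv2.COLOR_RGB2BGR))
print(bot.observe()['force'],bot.observe()['position'])
```

```text
[ 0.01688171 -0.33487934  0.64244559] [0.69690161 0.08616643 0.33877694]
```

View pics/c3.png

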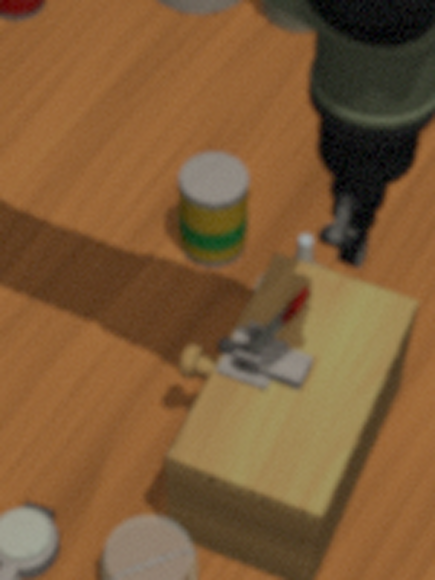

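The bin stayed shut, and the fingers are behind the lever and clear of it. I lower them and push gently up to upright.

Request:
arm_command --commands '[[[0, 0, -20], 0, 1], [[0, 0, -20], 0, 1], [[0, 0, -20], 0, 1], [[0, 0, -20], 0, 1], [[0, 0, -13], 0, 1], [[-5, -0.7, 0], 0, 1], [[-5, -0.7, 0], 0, 1], [[-5, -0.7, 0], 0, 1], [[-5, -0.7, 0], 0, 1], [[-4, -0.5, 0], 0, 1], [[-4, -0.5, 0], 0, 1], [[-4, -0.5, 0], 0, 1]]'

```text
clock: 9.5
position: [0.665, 0.082, 0.2462]
tool_rot: [-3.142, 0.0, -3.009]
force: [-0.6, 0.4, 0.6]
grip_width: 0.0002
finger_force: 0.3
```

Request:
arm_command --commands '[[[-4, -0.5, 1], 0, 1], [[-4, -0.5, 1], 0, 1], [[-4, -0.5, 1], 0, 1], [[-4, -0.5, 1], 0, 1]]'

```text
clock: 9.9
position: [0.6488, 0.0799, 0.2501]
tool_rot: [-3.142, -0.0, -3.009]
force: [-0.4, 0.2, -0.1]
grip_width: 0.0
finger_force: 0.2
```

Request:
arm_command --commands '[[[-4, -0.5, 0], 0, 1], [[-4, -0.5, 0], 0, 1], [[-4, -0.5, 0], 0, 1], [[-4, -0.5, 0], 0, 1]]'

```text
clock: 10.3
position: [0.6328, 0.0779, 0.2499]
tool_rot: [-3.142, -0.0, -3.009]
force: [0.8, -0.9, -0.4]
grip_width: 0.0001
finger_force: 0.2
```

Request:
arm_command --commands '[[[-4, -0.5, 0], 0, 1], [[-4, -0.5, 0], 0, 1], [[-4, -0.5, 0], 0, 1], [[-4, -0.5, -1], 0, 1]]'

```text
clock: 10.7
position: [0.6169, 0.0759, 0.249]
tool_rot: [-3.142, 0.0, -3.009]
force: [0.9, -0.8, 0.1]
grip_width: 0.0001
finger_force: 0.2
```

Request:
arm_command --commands '[[[-4, -0.5, -1], 0, 1], [[-4, -0.5, -1], 0, 1]]'

```text
clock: 10.9
position: [0.6088, 0.0749, 0.2469]
tool_rot: [-3.142, -0.0, -3.009]
force: [0.9, 0.3, 1.6]
grip_width: -0.0002
finger_force: 0.2
```

Request:
arm_command --commands '[[[-4, -0.5, -1], 0, 1], [[-4, -0.5, -1], 0, 1]]'

```text
clock: 11.1
position: [0.6008, 0.074, 0.2449]
tool_rot: [-3.142, -0.0, -3.009]
force: [0.1, 0.2, 0.1]
grip_width: -0.0
finger_force: 0.1
```

Request:
arm_command --commands '[[[-3, -0.4, -1], 0, 1], [[-3, -0.4, -1], 0, 1]]'

```text
clock: 11.3
position: [0.5952, 0.0732, 0.243]
tool_rot: [3.142, 0.001, -3.009]
force: [2.7, 0.3, -0.3]
grip_width: 0.0001
finger_force: 1.3
```

Resistance rises from about 0.5 rad. I go on in small steps along the arc.

Request:
arm_command --commands '[[[-1.7, -0.2, -1.1], 0, 1], [[-1.7, -0.2, -1.1], 0, 1], [[-1.7, -0.2, -1.2], 0, 1], [[-1.7, -0.2, -1.2], 0, 1]]'

```text
clock: 11.7
position: [0.5886, 0.0724, 0.2386]
tool_rot: [3.142, 0.001, -3.01]
force: [2.2, 0.1, 6.0]
grip_width: 0.0002
finger_force: 2.6
```

Request:
arm_command --commands '[[[-1.6, -0.2, -1.2], 0, 1], [[-1.6, -0.2, -1.2], 0, 1], [[-1.6, -0.2, -1.2], 0, 1], [[-1.6, -0.2, -1.2], 0, 1]]'

```text
clock: 12.1
position: [0.5823, 0.0716, 0.234]
tool_rot: [3.142, 0.001, -3.009]
force: [2.4, -0.0, 8.5]
grip_width: 0.0003
finger_force: 3.2
```

Request:
arm_command --commands '[[[-1.8, -0.2, -0.9], 0, 1], [[-1.8, -0.2, -1], 0, 1], [[-1.7, -0.2, -1.1], 0, 1]]'

```text
clock: 12.4
position: [0.5774, 0.071, 0.2308]
tool_rot: [-3.142, 0.002, -3.01]
force: [7.5, 0.3, 0.8]
grip_width: 0.0002
finger_force: 3.0
```

Request:
arm_command --commands '[[[-1.5, -0.2, -1.2], 0, 1], [[-1.5, -0.2, -1.3], 0, 1], [[-1.5, -0.2, -1.4], 0, 1]]'

```text
clock: 12.7
position: [0.5728, 0.0704, 0.2268]
tool_rot: [-3.141, 0.002, -3.009]
force: [7.3, -0.5, 1.6]
grip_width: -0.0001
finger_force: 2.8
```

Request:
arm_command --commands '[[[-1.2, -0.2, -1.5], 0, 1], [[-1.2, -0.1, -1.5], 0, 1]]'

```text
clock: 12.9
position: [0.57, 0.0701, 0.2238]
tool_rot: [-3.142, 0.001, -3.009]
force: [3.1, -0.7, 4.2]
grip_width: -0.0003
finger_force: 2.6
```

Request:
arm_command --commands '[[[-1.2, -0.2, -1.5], 0, 1], [[-1.1, -0.1, -1.5], 0, 1]]'

```text
clock: 13.1
position: [0.5672, 0.0697, 0.2206]
tool_rot: [-3.142, -0.0, -3.009]
force: [1.0, -0.7, 3.9]
grip_width: 0.0002
finger_force: 2.1
```

Force is falling from its 6–7 N peak, so dead centre is near. I use finer steps.

Request:
arm_command --commands '[[[-0.9, -0.1, -1.3], 0, 1], [[-0.9, -0.1, -1.3], 0, 1]]'

```text
clock: 13.3
position: [0.5653, 0.0695, 0.2179]
tool_rot: [-3.142, -0.001, -3.009]
force: [0.1, -0.3, 4.1]
grip_width: -0.0
finger_force: 1.7
```

Request:
arm_command --commands '[[[-0.9, -0.1, -1.2], 0, 1], [[-0.8, -0.1, -1.2], 0, 1]]'

```text
clock: 13.5
position: [0.5637, 0.0694, 0.2155]
tool_rot: [-3.142, -0.0, -3.009]
force: [-0.1, -1.1, 2.8]
grip_width: -0.0002
finger_force: 1.3
```

Request:
arm_command --commands '[[[-0.7, -0.1, -1.1], 0, 1], [[-0.7, -0.1, -1.1], 0, 1]]'

```text
clock: 13.7
position: [0.5624, 0.0692, 0.2133]
tool_rot: [3.142, -0.0, -3.009]
force: [0.3, 0.5, 2.4]
grip_width: 0.0003
finger_force: 0.9
```

Request:
arm_command --commands '[[[-0.7, -0.1, -1.1], 0, 1], [[-0.6, -0.1, -1.1], 0, 1]]'

```text
clock: 13.9
position: [0.5611, 0.069, 0.2111]
tool_rot: [3.142, -0.0, -3.009]
force: [-0.3, -0.3, 1.6]
grip_width: 0.0001
finger_force: 0.5
```

Request:
arm_command --commands '[[[-0.6, -0.1, -1], 0, 1], [[-0.5, -0.1, -1], 0, 1]]'

```text
clock: 14.1
position: [0.5601, 0.0688, 0.2091]
tool_rot: [3.142, -0.0, -3.009]
force: [-0.6, 0.4, 0.7]
grip_width: 0.0
finger_force: 0.2
```

Request:
arm_command --commands '[[[-0.5, -0.1, -1], 0, 1], [[0, 0, 0], 0, 1]]'

```text
clock: 14.3
position: [0.5595, 0.0687, 0.2081]
tool_rot: [-3.142, -0.0, -3.009]
force: [-0.4, 0.0, 0.4]
grip_width: 0.0004
finger_force: 0.0
```

```bash
cat > chk.py <<'E'
from h import *
import sys
n=sys.argv[1]
c=np.array([.6627,.0823]);ex=np.array([np.cos(.1313),np.sin(.1313)])
s=grab('scene','s'+n);t=grab('top','t'+n)
for g,k in((s,'s'),(t,'t')):
    h=cv2.cvtColor(g['image'],cv2.COLOR_RGB2HSV);m=(((h[...,0]<5)|(h[...,0]>174))&(h[...,1]>150)&(h[...,2]>70)).astype(np.uint8)
    nn,_,st,ce=cv2.connectedComponentsWithStats(m)
    print(k,[(st[i].tolist(),ce[i].round(1).tolist()) for i in range(1,nn) if st[i,4]>5 and 240<ce[i,0]+50*(k=='t')<320 and 100<ce[i,1]<220])
for th in(1.0,1.1,1.2,1.3):
    P=np.r_[c+ex*(-.045-.095*np.sin(th)+.0035*np.cos(th)),.17+.095*np.cos(th)+.0035*np.sin(th)]
    print(th,proj(s,P).round(1),proj(t,P).round(1))
A=cv2.resize(s['image'][120:240,215:335],None,fx=4.5,fy=4.5,interpolation=cv2.INTER_CUBIC)
cv2.imwrite(f'pics/c{n}.png',cv2.cvtColor(A,cv2.COLOR_RGB2BGR))
E
python3 chk.py 4
```

```text
s [([254, 159, 9, 7, 29], [258.7, 162.2])]
t []
1.0 [[260.  157.2]] [[208.3 189.6]]
1.1 [[258.3 158.4]] [[208.8 192.7]]
1.2 [[256.9 159.9]] [[209.3 195.3]]
1.3 [[255.8 161.5]] [[209.7 197.5]]
```

View pics/c4.png

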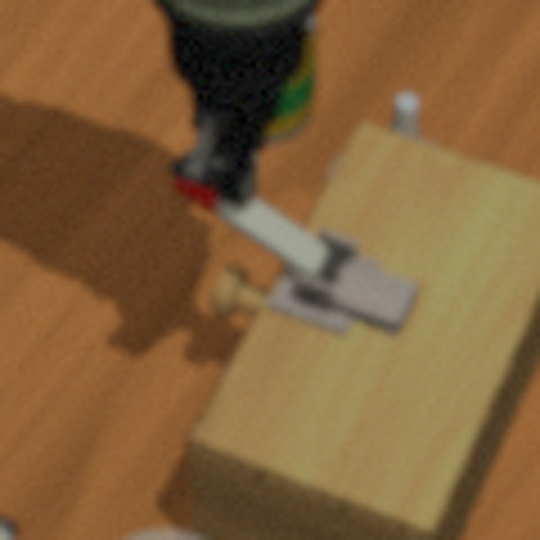

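The lever lies forward under the fingertip at crop (200,195), and the contact force has vanished. I test by retreating a little: if the lever hasn't snapped it will follow.

Request:
arm_command --commands '[[[1, 0.1, 2], 0, 1], [[1, 0.1, 2], 0, 1], [[0, 0, 0], 0, 1]]'

```text
clock: 14.7
position: [0.562, 0.0689, 0.2127]
tool_rot: [-3.142, 0.001, -3.009]
force: [0.7, -0.3, 0.3]
grip_width: 0.0003
finger_force: 0.0
```

No following force, so it snapped. I retreat up and clear.

Request:
arm_command --commands '[[[1, 0, 10], 0, 1], [[1, 0, 20], 0, 1], [[0, 0, 25], 0, 1], [[0, 0, 25], 0, 1], [[0, 0, 25], 0, 1], [[-10, 20, 20], 0, 1], [[-20, 30, 0], 0, 1], [[-20, 30, 0], 0, 1], [[-20, 30, 0], 0, 1], [[-20, 30, 0], 0, 1], [[-20, 30, 0], 0, 1], [[-20, 30, 0], 0, 1], [[0, 0, 0], 0, 1]]'

```text
clock: 16.0
position: [0.4311, 0.2728, 0.3381]
tool_rot: [3.14, -0.0, -3.004]
force: [-0.2, -1.3, 0.0]
grip_width: 0.0003
finger_force: 0.0
```

```bash
python3 chk.py 5
python3 - <<'E'
from h import *
a=load('t0')['image'].astype(int);b=load('t5')['image'].astype(int)
d=np.abs(a-b).max(2)
for n,(x,y) in dict(jar=(290,170),can=(118,236),funnel=(138,192),sq=(325,218)).items():print(n,np.percentile(d[y-20:y+20,x-20:x+20],[50,90]))
T=cv2.resize(b[95:220,110:270].astype(np.uint8),None,fx=3.4,fy=3.4,interpolation=cv2.INTER_CUBIC)
A=cv2.imread('pics/c5.png')[:425,:370];cv2.imwrite('pics/c6.png',np.hstack([T[...,::-1],A])[:, :800])
E
```

```text
s [([254, 157, 10, 10, 61], [258.6, 161.1])]
t [([203, 187, 13, 13, 141], [209.1, 193.4])]
1.0 [[260.  157.2]] [[208.3 189.6]]
1.1 [[258.3 158.4]] [[208.8 192.7]]
1.2 [[256.9 159.9]] [[209.3 195.3]]
1.3 [[255.8 161.5]] [[209.7 197.5]]
jar [2. 3.]
can [ 2.  98.1]
funnel [2. 3.]
sq [2. 3.]
```

View pics/c6.png

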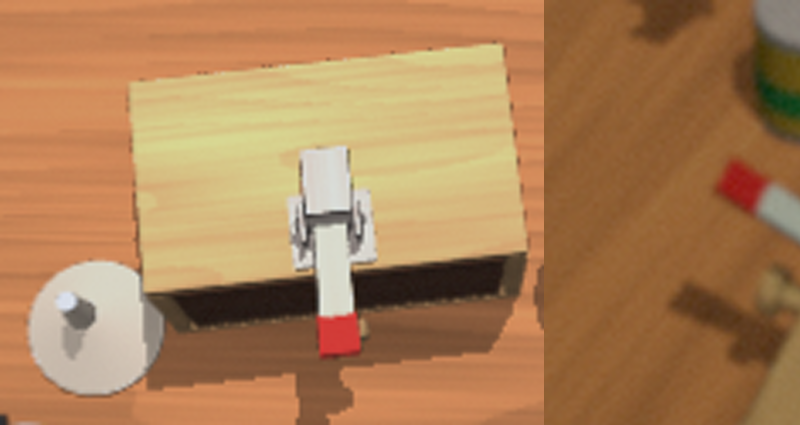

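The lever stays forward at about 1.15–1.2 rad, well past where it would have sprung back. The bin is shut, nothing else moved, and the arm is clear.

```bash
python3 -c "
from h import *
print(ticket.job_done())"
```

```text
the job is handed in; nothing more can be done
None
```

I pushed the bin shut against its stop, then pushed the latch lever forward until it snapped over, where it stayed after I let go; the jar, funnel and squeezer are unmoved in the before/after images, the can was partly hidden by the arm in the last one, and the job is handed in.

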